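# Four clicks more film tension

### The job

On the steel control box, put a fingertip into the cut-out of the big click-stop dial and push the dial round clockwise (seen from above) by exactly four clicks from where it stands, never running on to a fifth. Then press the black push button on the same box fully down to confirm the new film tension, and let it come up again. Only touch and push: leave the loose things lying about where they are.

Things in the scene. Friction and masses are not known exactly. Their poses are not given: they have to be found in the camera images.
- dial (a joint): dial angle, rad; grows clockwise seen from above. Ten click positions 0.314 rad (18 deg) apart: 0, 0.314 ... 2.827, stops 0.12 outside them; starts in one of the first four. A sprung ball holds each: 0.25 N m (6 N at 42 mm radius) starts it out; the push fades to nothing half-way to the next position, then the dial snaps on into it by itself, ahead of the finger: one felt click.
- dial_top (a point): centre of the dial's top, on its vertical axis, 28 mm above the box's flat top; its frame turns with the dial. White plastic round, 120 mm wide, 28 mm high, with a 100 degree wedge cut out from middle to rim, open at top and rim. The cut-out's floor is a black disc 20 mm below the dial's top; a hub of 14 mm radius stands in its inner corner. Ten black ticks on the box show the click positions.
- dial_wall (a point): point on the upright radial wall of the cut-out that is pushed to turn the dial clockwise (the clockwise one of its two walls): 42 mm from the axis, 10 mm below the dial's top, 10 mm above the cut-out's floor. The wall is 46 mm long from hub to rim. Here the cut-out is 64 mm wide; the finger goes in anticlockwise of this point.
- dial_mark (a point): point on the dial's pointer line (a thin black line on its top), 55 mm from the axis, opposite the middle of the cut-out; it turns with the dial and points at the ticks.
- confirm_top (a point): centre of the top of the black push button, 30 mm wide, 158 mm from the dial's axis on the box's top; it stands 22 mm above the box in a round dark housing 46 mm wide and 12 mm high
- confirm (a joint): travel of the push button in m: 0 up, 0.006 fully down (5 N); it springs back up
- console: steel control box, fixed to the table, 210 mm (x) by 310 mm (y) by 85 mm high; origin at the centre of its underside. In its frame the dial's axis is at x 0, y +55 mm and the button at x -30, y -100 mm
- roller: white plastic flanged roller, 36 mm wide, 40 mm high, standing loose on the box's far corner on the button's side; origin at the centre of its underside; leave alone
- core: white plastic film core, an upright tube 60 mm wide, 85 mm high, standing on the table beside the box on the dial's side; origin at the centre of its underside; leave alone
- bin: grey open plastic bin, 100 by 80 by 40 mm, on the table beside the box on the button's side; origin at the centre of its underside; leave alone
- wrench: steel wrench, 150 mm long, lying on the table on the robot's side of the box; leave alone

How it is judged (in metres and radians):
On the way, in this order (a step that is already met when the one before it is completed fails the run):
1. the dial rests four clicks clockwise of where it started (distance of dial_mark from where it was at the start of the episode between 0.06 and 0.0692 m), for 0.2 s.
2. the button is pressed down (value of joint confirm above 0.0045 m), for 0.02 s.
At the end, for the whole second after the job is handed in: the dial rests in the fourth click position clockwise of its start (within 6 degrees), the button has been pressed at least 4.5 mm down after that and is up again (within 1.5 mm), and the loose things have not been moved (all of step 1 and value of joint confirm below 0.0015 m and velocity of joint dial between -0.05 and 0.05 rad/s); the robot touches nothing.
It fails at once if the dial is turned on towards a fifth click (more than 4.7 clicks from its start) (distance of dial_mark from where it was at the start of the episode above 0.074 m).
It fails at once if the button is pressed before the dial is set (value of joint confirm above 0.004 m and distance of dial_mark from where it was at the start of the episode below 0.06 m).
It fails at once if a loose thing is moved more than 20 mm or lifted (distance of any of roller, core, bin, wrench from where it was at the start of the episode above 0.02 m).
It also fails if it takes over 54 s, if anything falls off the work surface, if the arm or the gripper's body presses on something with over 40 N, if the wrist force passes 120 N, or if a joint passes its speed limit or range.

### The arm

A 6-joint arm with a two-finger parallel gripper is mounted at the origin on the work surface. World frame = base frame: x ahead of the robot, y to its left, z up, the work surface at z = 0. Lengths are in mm, angles in rad, forces in N, time in s.
With the tool pointing down it reaches from about 425 to 950 mm from the base axis. Payload 14.7 kg.
Tool frame: the origin (TCP) lies at the centre of the arm's flange, where the gripper is bolted on; the fingertips stand 173 mm ahead of it and the grasp point (between the pads) lies 155 mm ahead of it; x points along the fingers, y is the direction in which the jaws open and shut, and the axes are right-handed (so a half turn about x gives the same grasp; the last joint's range is limited). The gripper opens to 85 mm and grips with 20 to 120 N. Pads are 22 mm wide; open, the fingers measure 114 mm over their backs; the gripper's body (76 mm by 85 mm) begins 54 mm behind the grasp point. The pads swing forward as they close: fully open they stand 13 mm farther back than shut.
Start: joints at [1.169, 0.48, 1.596, -0, 1.065, -0.047], TCP at [225.788, 609.519, 404.697] pointing down, gripper open.
Joint ranges: [-2.75, 2.75], [-0.82, 2.05], [0.23, 2.67], [-1.56, 4.7], [0.09, 2.69], [-2.92, 2.92]. Speed limits (rad/s): [1.89, 1.89, 2.39, 3.01, 3.01, 3.01].

### API

Orientations are given as a unit quaternion [x, y, z, w].
In Python, from plant import bot gives the robot as it stands. The module is installed in compiled form; this text tells all that it offers.
- The arm moves only by the tool step_arm, never from a script. Its argument "targets" is a list of rows, each an object with "gripper": the opening, from -1 (shut) to 1 (fully open); "offset": the shift along the tool's x, y, z as a fraction of full scale, a list of three; "angular": the turn, a rotation vector about the tool's x, y, z as a fraction of full scale, a list of three. In form: [{"gripper": gripper, "offset": [dx, dy, dz], "angular": [wx, wy, wz]}, ...]. A call has 1 to 12 rows; each row shifts and turns the commanded pose from where the row before left it, along the tool's axes as they then stand; what a row does not reach is not made up. Full scale, the value 1, is 2.5 cm for a shift and 0.5 rad for a turn. A row lasts 1/8 s, in which the tool goes at most 62.5 mm and 10.7 degrees, less where a joint would pass 70% of its speed; a pose out of reach is approached as far as the arm can. A call with a number of a shift or a turn outside -1 to 1 is refused whole. A call with a gripper value outside its range is refused whole. The fingers move at their own pace and stop on an object; the grip force is fixed at half the most. Time passes only in rows, so rows that do not move let the fingers close. It gives the time, the measured TCP pose, the force and the opening at its end, in the units of the state.
- bot.state(): the state, without advancing time (a new reading comes with each control period).
- bot.camera(name): name is "side" or "top" or "wrist"; returns (picture, depth): 384x512x3 uint8, red, green, blue; 384x512 float32, mm along the optical axis (not along the pixel's ray), 0 where there is no reading.
- bot.get_calibration(name): a dict with "vertical_fov" (degrees; the focal length in pixels is half the picture's height over the tangent of half this angle, whatever the lens; pixels are square), "cx", "cy" (the principal point, pixels), "R" (3x3) and "t" (3): a world point X has camera coordinates R X + t; the wrist camera has in their place "mount" (4x4, takes a point from camera to tool coordinates, whose origin is the TCP and whose axes are the tool frame's). Camera axes: x right, y down, z forward; pixel columns grow to the right and rows downward; lengths in mm; the calibration is good to about 2 mm. The wrist camera is an equidistant fisheye: a pixel r from the principal point sees the ray r / f radians off the axis. A picture is of the moment at which its call begins: read the wrist's pose just before it. get_calibration takes no time and is no camera call.
- bot.close_job(): hands the job in, once; it reports no verdict.
Trained networks look in the newest picture that a camera, given by its name, has taken for a name from the list of things; names that differ only in an ending like _2 or _b are one class to them, and where a whole thing is asked for, a point or a joint stands for the part that bears it (a point fixed in the world has none). Each returns a list of dicts, best first, with "conf" (0 to 1); they miss things now and then, are a little off and sometimes report something else, mostly with a low value. They report only what shows in the picture. A call takes as long as a camera call.
- bot.regions_of(camera, target): "pixels" (384x512 bool, what is visible of it) and "bbox" ([left, top, right, bottom] as shares, 0 to 1, of the picture: columns of its width, rows of its height, round what is visible of it).
- bot.mark_of(camera, target): "position" ([column, row] as shares, 0 to 1, of the picture: columns of its width, rows of its height: a listed point, or the origin of a listed thing).
The state is a dict: "time_s": time; "joint_pos": joint angles; "qvel": joint speeds; "joint_efforts": joint torques, N m; "position": TCP position; "tcp_rot": TCP orientation; "ft_force": force on the tool from outside, world axes, zero at the start; "moment": the same for the moment, N m; "opening": opening from 0.0 (shut) to 1.0 (fully open).
Only numpy, scipy, OpenCV 4.12 (cv2) and the standard library are available. Lean on these libraries where they do the work, as an engineer would, in place of code of your own. Each camera call takes 0.05 s, during which the arm holds its last target.

## Working session

There is one attempt and no reset: what is moved stays moved. The work goes in short steps, Python scripts to look and compute and a tool call to move; the robot and the scene stay as the last step left them, time stands still between calls to the robot, and variables do not carry over. Pictures are saved under pics/ and viewed, and the job is handed in when it is done.

Besides the shell and the picture viewer there is one more tool, called after ">>>" by a JSON object that holds its "method" and its "body". step_arm: Moves the arm, as the interface text tells. Shift numbers are shares of 2.5 cm and turn numbers shares of 0.5 rad, none past 1 either way. Its arguments: {"type":"object","properties":{"targets":{"type":"array","items":{"type":"object","properties":{"gripper":{"type":"number"},"offset":{"type":"array","items":{"type":"number","minimum":-1,"maximum":1}},"angular":{"type":"array","items":{"type":"number","minimum":-1,"maximum":1}}}}}},"required":["targets"]}

```bash
mkdir -p pics; cat > h.py <<'E'
import numpy as np,cv2
from plant import bot
from scipy.spatial.transform import Rotation as Ro
def shot(n,f):
    p,d=bot.camera(n); cv2.imwrite('pics/'+f,cv2.cvtColor(p,cv2.COLOR_RGB2BGR)); return p,d
def proj(n,c,r,d):
    k=bot.get_calibration(n); f=192/np.tan(np.radians(k['vertical_fov']/2))
    X=np.array([(c-k['cx'])/f*d,(r-k['cy'])/f*d,d]); return np.array(k['R']).T@(X-np.array(k['t']))
def pix(n,X):
    k=bot.get_calibration(n); f=192/np.tan(np.radians(k['vertical_fov']/2))
    X=np.array(k['R'])@np.array(X)+np.array(k['t']); return X[0]/X[2]*f+k['cx'],X[1]/X[2]*f+k['cy']
E
python3 - <<'E'
from h import *
s=bot.state(); print(s['time_s'],s['position'],s['tcp_rot'],s['opening'],s['ft_force'])
print(Ro.from_quat(s['tcp_rot']).as_matrix().round(3))
for n in ['top','side']:
    p,d=shot(n,n+'1.png'); k=bot.get_calibration(n); print(n,k)
    for t in ['dial_top','dial_wall','dial_mark','confirm_top']+(['console','roller','core','bin','wrench'] if n=='top' else []):
        for m in bot.mark_of(n,t)[:2]:
            c,r=m['position'][0]*512,m['position'][1]*384
            ci,ri=int(min(c,511)),int(min(r,383))
            print(n,t,round(m['conf'],2),round(c,1),round(r,1),d[ri,ci],proj(n,c,r,d[ri,ci]).round(1))
print(bot.state()['time_s'])
E
```

```text
0.0 [225.72446683 609.33073749 404.07048727] [ 0.12438713  0.69610167 -0.12521924  0.6959098 ] 1.0000256756583064 [ 0.54630623  0.49940857 -0.51324371]
[[-0.     0.347  0.938]
 [-0.001  0.938 -0.347]
 [-1.    -0.001 -0.   ]]
top {'vertical_fov': 54.04748012508178, 'cx': 253.33247788576662, 'cy': 189.67990547999295, 'R': array([[-0.00120665, -0.99994679, -0.01024502],
       [-0.9905849 ,  0.00259772, -0.13687518],
       [ 0.13689451,  0.0099834 , -0.99053532]]), 't': array([  31.12621874,  546.89716143, 1036.65384519])}
top dial_top 0.68 230.3 168.0 1009.8033 [595.8  91.1 110.4]
top dial_wall 0.63 236.5 166.4 1007.83704 [599.7  74.3 112.7]
top dial_mark 0.65 233.0 191.1 994.89264 [532.4  83.  116.6]
top confirm_top 0.39 288.5 183.8 1004.82025 [552.9 -64.6 107.9]
top console 0.72 250.3 177.7 1005.15607 [569.1  37.4 110.8]
top roller 0.67 274.7 148.3 1002.6863 [646.2 -27.8 123.3]
top core 0.61 172.6 166.2 1120.9484 [622.9 270.8   3.7]
top bin 0.65 330.4 173.2 1117.5437 [ 6.011e+02 -1.984e+02 -6.000e-01]
top wrench 0.77 247.6 240.4 1086.0442 [403.7  47.1   6.4]
top wrench 0.28 237.2 164.9 1010.77856 [604.2  72.6 110.4]
side {'vertical_fov': 45.03946480964718, 'cx': 252.45092989758135, 'cy': 201.69163835770772, 'R': array([[ 0.96189441, -0.27340571, -0.00290789],
       [-0.16174985, -0.56042843, -0.81225425],
       [ 0.22044529,  0.78177317, -0.58329631]]), 't': array([-509.26208669,  203.97483942, 1078.63727327])}
side dial_top 0.88 263.9 188.9 1217.5858 [587.8  94.3 110.4]
side dial_top 0.39 201.8 246.7 1192.1133 [403.7  34.5   4.3]
side dial_wall 0.77 275.4 197.2 1184.5568 [604.5  48.3 111.6]
side dial_mark 0.96 242.5 194.4 1196.2908 [527.1  84.7 111. ]
side confirm_top 0.7 270.9 224.9 1101.7803 [561.2 -49.8 105.7]
0.75
```

```bash
python3 - <<'E'
import cv2
a=cv2.imread('pics/top1.png');b=cv2.imread('pics/side1.png')
cv2.imwrite('pics/t1.png',cv2.resize(a[110:270,140:360],None,fx=3.6,fy=3.6,interpolation=cv2.INTER_CUBIC))
cv2.imwrite('pics/s1.png',cv2.resize(b[120:290,150:370],None,fx=3.5,fy=3.5,interpolation=cv2.INTER_CUBIC))
E
```

```text
(no output)
```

View pics/t1.png

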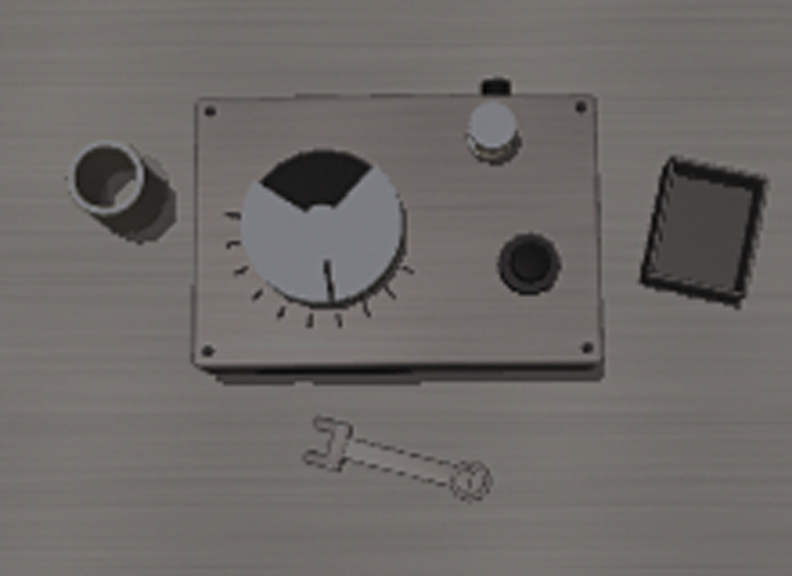

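View pics/s1.png

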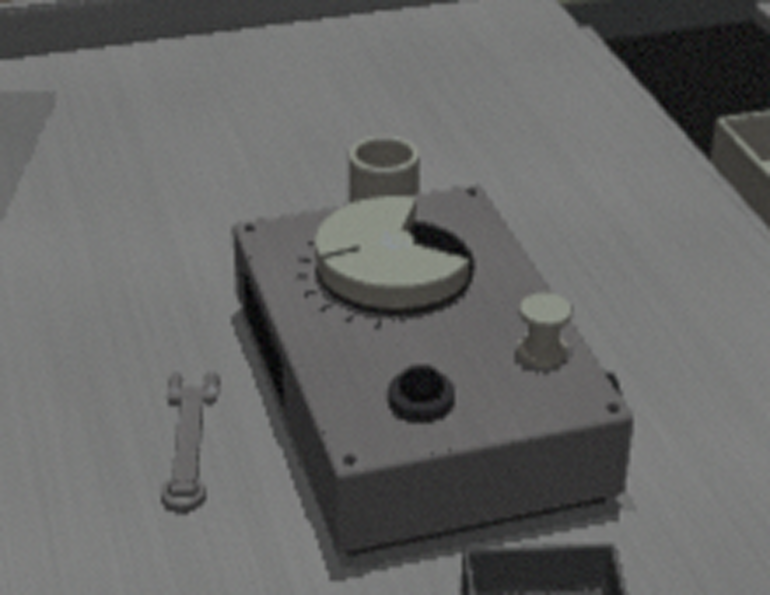

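```bash
cat >> h.py <<'E'
def onz(n,c,r,z):
    k=bot.get_calibration(n); R=np.array(k['R']);t=np.array(k['t']); f=192/np.tan(np.radians(k['vertical_fov']/2))
    o=-R.T@t; v=R.T@np.array([(c-k['cx'])/f,(r-k['cy'])/f,1]); return o+v*(z-o[2])/v[2]
E
python3 - <<'E'
from h import *
Z=dict(dial_top=113,dial_wall=103,dial_mark=113,confirm_top=107,roller=85)
for n in ['top','side']:
    for t in Z:
        for m in bot.mark_of(n,t)[:1]:
            print(n,t,onz(n,m['position'][0]*512,m['position'][1]*384,Z[t]).round(1))
    p=cv2.imread(f'pics/{n}1.png')
    for t,z in [('dial_top',113),('confirm_top',107),('console',85)]:
        m=bot.regions_of(n,t)[0]; px=m['pixels']; b=m['bbox']; print(t,m['conf'],px.sum(),(np.array(b)*[512,384,512,384]).round(1))
        if t=='dial_top':
            q=(px&(p.min(2)>(120 if n=='top' else 130)));rr,cc=np.nonzero(q)
            P=np.array([onz(n,c,r,z)[:2] for c,r in zip(cc,rr)]); 
            (cx,rad)=cv2.minEnclosingCircle(P.astype(np.float32)); print('circle',cx,rad)
        if t=='console' and n=='top':
            rr,cc=np.nonzero(px); P=np.array([onz(n,c,r,z)[:2] for c,r in zip(cc,rr)]).astype(np.float32); print(cv2.minAreaRect(P))
s=bot.state(); print(s['time_s']); print(bot.get_calibration('wrist'))
E
```

```text
top dial_top [595.3  90.9 113. ]
top dial_wall [601.6  74.9 103. ]
top dial_mark [532.9  83.2 113. ]
top confirm_top [553.  -64.6 107. ]
top roller [655.9 -29.6  85. ]
dial_top 0.78 1558 [207.8 150.3 254.5 195.8]
circle (586.4852905273438, 94.8389892578125) 59.497657775878906
confirm_top 0.47 67 [284.1 180.4 294.2 188.4]
console 0.87 8551 [193.5 133.8 309.  212. ]Traceback (most recent call last):
  File "<stdin>", line 15, in <module>
  File "h.py", line 13, in onz
    k=bot.get_calibration(n); R=np.array(k['R']);t=np.array(k['t']); f=192/np.tan(np.radians(k['vertical_fov']/2))
ValueError: time passes only in moves, steps and waits
```

```bash
python3 - <<'E'
s=open('h.py').read()
s=s.replace("bot.get_calibration(n)","cal(n)")+'''
_c={}
def cal(n):
    if n not in _c: _c[n]=bot.get_calibration(n)
    return _c[n]
'''
open('h.py','w').write(s)
E
python3 - <<'E'
from h import *
s=bot.state(); print(s['time_s'],s['position']); print(cal('wrist'))
def fitpix(n,t,thr,z):
    m=bot.regions_of(n,t)[0]; px=m['pixels']; p=cv2.imread(f'pics/{n}1.png')
    q=(px&(p.min(2)>thr)); rr,cc=np.nonzero(q)
    return np.array([onz(n,c,r,z)[:2] for c,r in zip(cc,rr)]).astype(np.float32)
print(cv2.minAreaRect(fitpix('top','console',0,85)))
P=fitpix('side','dial_top',125,113); print(cv2.minEnclosingCircle(P))
for n in('top','side'): print(n,fitpix(n,'confirm_top',0,107).mean(0))
for n in('top','side'): print(n,onz(n,*np.array(bot.mark_of(n,'confirm_top')[0]['position'])*[512,384],107),onz(n,*np.array(bot.mark_of(n,'dial_wall')[0]['position'])*[512,384],103),onz(n,*np.array(bot.mark_of(n,'dial_mark')[0]['position'])*[512,384],113))
E
```

```text
1.15 [225.79241241 609.52469978 404.70642424]
{'vertical_fov': 65.70646984690485, 'cx': 255.28220148622944, 'cy': 193.2190675672207, 'mount': array([[ 8.00522194e-04, -2.71982882e-01,  9.62301757e-01,
         3.00391814e+01],
       [ 9.99999669e-01,  3.60168195e-04, -7.30085277e-04,
        -2.76536153e-01],
       [-1.48019789e-04,  9.62302022e-01,  2.71983081e-01,
        -6.81342161e+01],
       [ 0.00000000e+00,  0.00000000e+00,  0.00000000e+00,
         1.00000000e+00]])}
((588.9423828125, 38.503379821777344), (224.6007080078125, 308.81231689453125), 1.010786533355713)
((581.2932739257812, 94.17852020263672), 58.14214324951172)
top [557.64154 -60.89517]
side [554.37646 -64.30467]
top [553.04710536 -64.63060975 107.        ] [601.632443   74.8769949 103.       ] [532.85196056  83.23237373 113.        ]
side [560.71576816 -51.33113517 107.        ] [608.57776974  59.86759488 103.        ] [526.35756481  81.87053003 113.        ]
```

>>> {"method": "step_arm", "body": {"targets": [{"gripper": -1, "offset": [0, -0.58, 0.94], "angular": [0, 0, 0]}, {"gripper": -1, "offset": [0, -0.58, 0.94], "angular": [0, 0, 0]}, {"gripper": -1, "offset": [0, -0.58, 0.94], "angular": [0, 0, 0]}, {"gripper": -1, "offset": [0, -0.58, 0.94], "angular": [0, 0, 0]}, {"gripper": -1, "offset": [0, -0.58, 0.94], "angular": [0, 0, 0]}, {"gripper": -1, "offset": [0, -0.58, 0.94], "angular": [0, 0, 0]}, {"gripper": -1, "offset": [0, -0.58, 0.94], "angular": [0, 0, 0]}, {"gripper": -1, "offset": [0, -0.58, 0.94], "angular": [0, 0, 0]}, {"gripper": -1, "offset": [0, -0.58, 0.94], "angular": [0, 0, 0]}, {"gripper": -1, "offset": [0, -0.58, 0.94], "angular": [0, 0, 0]}, {"gripper": -1, "offset": [0, -0.58, 0.94], "angular": [0, 0, 0]}, {"gripper": -1, "offset": [0, -0.58, 0.94], "angular": [0, 0, 0]}]}}

```text
time_s: 3.15
position: [430.3, 347.6, 404.8]
tcp_rot: [0.125, 0.696, -0.125, 0.696]
ft_force: [-0.1, -0.1, 0.3]
opening: 0.001
```

>>> {"method": "step_arm", "body": {"targets": [{"gripper": -1, "offset": [0, -0.58, 0.94], "angular": [0, 0, 0]}, {"gripper": -1, "offset": [0, -0.58, 0.94], "angular": [0, 0, 0]}, {"gripper": -1, "offset": [0, -0.58, 0.94], "angular": [0, 0, 0]}, {"gripper": -1, "offset": [0, -0.58, 0.94], "angular": [0, 0, 0]}, {"gripper": -1, "offset": [0, -0.58, 0.94], "angular": [0, 0, 0]}, {"gripper": -1, "offset": [0, -0.58, 0.94], "angular": [0, 0, 0]}, {"gripper": -1, "offset": [0, -0.58, 0.94], "angular": [0, 0, 0]}, {"gripper": -1, "offset": [0, -0.58, 0.94], "angular": [0, 0, 0]}, {"gripper": -1, "offset": [0, -0.58, 0.94], "angular": [0, 0, 0]}, {"gripper": -1, "offset": [0, -0.58, 0.94], "angular": [0, 0, 0]}, {"gripper": -1, "offset": [0, -0.58, 0.94], "angular": [0, 0, 0]}, {"gripper": -1, "offset": [0, -0.58, 0.94], "angular": [0, 0, 0]}]}}

```text
time_s: 4.65
position: [634.4, 86.4, 404.8]
tcp_rot: [0.125, 0.696, -0.125, 0.696]
ft_force: [0.1, 0.1, -0.7]
opening: 0.003
```

```bash
cat >> h.py <<'E'
def wonz(c,r,z,s):
    k=cal('wrist'); f=192/np.tan(np.radians(k['vertical_fov']/2)); M=np.array(k['mount'])
    u=np.array([c-k['cx'],r-k['cy']]); rr=np.hypot(*u)+1e-9; a=rr/f
    v=np.array([*(u/rr*np.sin(a)),np.cos(a)]); Rt=Ro.from_quat(s['tcp_rot']).as_matrix()
    o=Rt@M[:3,3]+s['position']; v=Rt@M[:3,:3]@v; return o+v*(z-o[2])/v[2]
E
python3 - <<'E'
from h import *
s=bot.state(); print(s['time_s'],s['position'],s['tcp_rot'],s['joint_pos'],s['opening'])
p,d=shot('wrist','w1.png')
for t,z in dict(dial_top=113,dial_wall=103,dial_mark=113,confirm_top=107,roller=85).items():
    for m in bot.mark_of('wrist',t)[:2]:
        c,r=np.array(m['position'])*[512,384]; print(t,round(m['conf'],2),round(c),round(r),wonz(c,r,z,s).round(1))
E
```

```text
4.65 [634.42114974  86.3981597  404.77668181] [ 0.12478595  0.69597468 -0.12473141  0.69605301] [ 8.79965757e-02  4.66418334e-01  1.61994908e+00  5.21679089e-05
  1.05509812e+00 -1.12809774e+00] 0.0032496659747013232
dial_top 0.71 246 137 [589.   93.7 113. ]
dial_wall 0.78 229 174 [616.9  66.4 103. ]
dial_mark 0.91 215 82 [533.5  86.3 113. ]
dial_mark 0.33 92 164 [555.  -56.9 113. ]
roller 0.73 161 233 [653.5 -31.4  85. ]
```

View pics/w1.png

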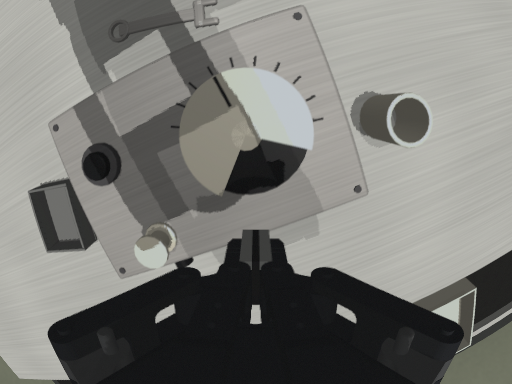

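```bash
python3 - <<'E'
from h import *
s=bot.state()
m=bot.regions_of('wrist','dial_top')[0]; px=m['pixels'].astype(np.uint8); print(m['conf'],px.sum())
c=max(cv2.findContours(px,cv2.RETR_EXTERNAL,cv2.CHAIN_APPROX_NONE)[0],key=len)[:,0]
P=np.array([wonz(x,y,113,s)[:2] for x,y in c]).astype(np.float32)
print(cv2.minEnclosingCircle(P))
im=cv2.imread('pics/w1.png'); g=cv2.cvtColor(im,cv2.COLOR_BGR2GRAY)
v=im.copy(); v[px>0,2]=255
out=np.hstack([cv2.resize(a[40:210,150:340],None,fx=2.1*1,fy=2.1,interpolation=cv2.INTER_CUBIC) for a in (im,v)]); cv2.imwrite('pics/w1z.png',out); print(out.shape)
cen=np.array([588,94])
for q in [(213,76),(230,106),(224,194)]:
    w=wonz(*q,113,s)[:2]-cen; print(q,w,np.degrees(np.arctan2(w[1],w[0])),np.hypot(*w))
bm=bot.regions_of('wrist','confirm_top'); print([ (b['conf'],wonz(*np.argwhere(b['pixels']).mean(0)[::-1],107,s)) for b in bm])
# rectified overhead of dial top plane
xs=np.arange(680,480,-.4); ys=np.arange(190,-110,-.5)
k=cal('wrist'); f=192/np.tan(np.radians(k['vertical_fov']/2)); M=np.array(k['mount']);Rt=Ro.from_quat(s['tcp_rot']).as_matrix()
X=np.stack(np.meshgrid(xs,ys,indexing='ij')+[np.full((len(xs),len(ys)),113.)] if False else [*np.meshgrid(xs,ys,indexing='ij'),np.full((len(xs),len(ys)),113.)],-1)
C=((X-s['position'])@Rt-M[:3,3])@M[:3,:3]; h=np.hypot(C[...,0],C[...,1]);a=np.arctan2(h,C[...,2])*f/h
r=cv2.remap(im,(C[...,0]*a+k['cx']).astype(np.float32),(C[...,1]*a+k['cy']).astype(np.float32),cv2.INTER_CUBIC); cv2.imwrite('pics/rect1.png',r);print(r.shape)
E
```

```text
0.67 642
((557.185791015625, -52.79041290283203), 16.649232864379883)
(357, 798, 3)
(213, 76) [-61.40614418  -6.56429594] -173.89827280734698 61.75600800438178
(230, 106) [-30.9106966   -2.10723075] -176.10009066545197 30.98243995243927
(224, 194) [ 41.34327985 -36.04081755] -41.08014336742804 54.84712679967307
[(0.72, array([556.71446696, -56.01621788, 107.        ]))]
(500, 600, 3)
```

View pics/w1z.png

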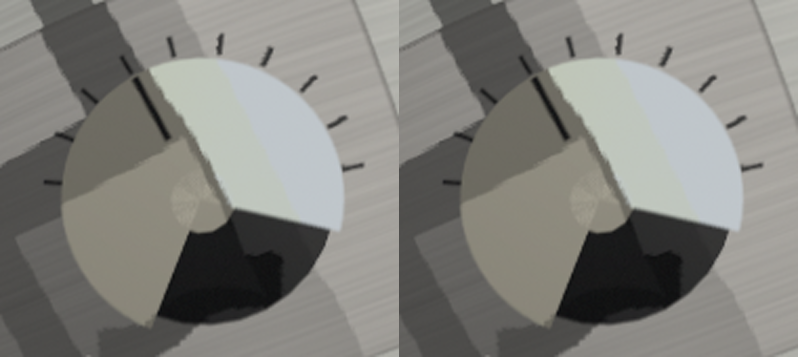

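View pics/rect1.png

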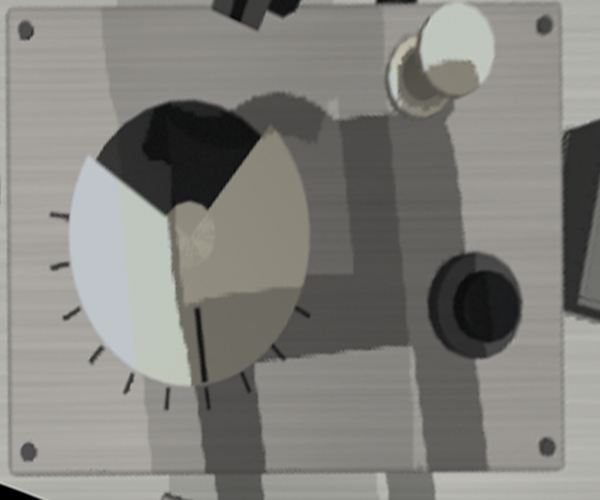

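>>> {"method": "step_arm", "body": {"targets": [{"gripper": -1, "offset": [0.3, 0, 0], "angular": [0.358, 0, 0]}, {"gripper": -1, "offset": [0.3, 0, 0], "angular": [0.358, 0, 0]}, {"gripper": -1, "offset": [0.3, 0, 0], "angular": [0.358, 0, 0]}, {"gripper": -1, "offset": [0.3, 0, 0], "angular": [0.358, 0, 0]}, {"gripper": -1, "offset": [0.3, 0, 0], "angular": [0.358, 0, 0]}, {"gripper": -1, "offset": [0.3, 0, 0], "angular": [0.358, 0, 0]}, {"gripper": -1, "offset": [0.3, 0, 0], "angular": [0.358, 0, 0]}, {"gripper": -1, "offset": [0.3, 0, 0], "angular": [0.358, 0, 0]}, {"gripper": -1, "offset": [0.3, 0, 0], "angular": [0.358, 0, 0]}, {"gripper": -1, "offset": [0.3, 0, 0], "angular": [0.358, 0, 0]}, {"gripper": -1, "offset": [0.1, 0.02, 0.13], "angular": [0.358, 0, 0]}]}}

```text
time_s: 6.42
position: [632.1, 85.0, 326.8]
tcp_rot: [-0.649, -0.28, 0.65, -0.279]
ft_force: [1.0, -0.3, 0.2]
opening: -0.004
```

```bash
python3 - <<'E'
from h import *
s=bot.state(); print(s['time_s'],s['position'],s['joint_pos']); print(Ro.from_quat(s['tcp_rot']).as_matrix().round(3))
shot('side','s2.png'); shot('wrist','w2.png')
b=cv2.imread('pics/s2.png'); w=cv2.imread('pics/w2.png')
cv2.imwrite('pics/s2z.png',np.hstack([cv2.resize(b[120:260,180:370],(543,400)),w[:,128:384][:256]*1 if 0 else cv2.resize(w,(533,400))])[:,:1076][:, ::1])
cv2.imwrite('pics/s2z.png',np.vstack([cv2.resize(b[120:260,180:360],(360,280)),cv2.resize(w,(360,270))]))
E
```

```text
6.425 [632.06120718  84.95793521 326.8379659 ] [8.60589966e-02 5.45158239e-01 1.69885292e+00 1.03726028e-04
 8.98109552e-01 8.43897875e-01]
[[-0.001  0.726 -0.687]
 [ 0.    -0.687 -0.726]
 [-1.    -0.     0.   ]]
```

View pics/s2z.png

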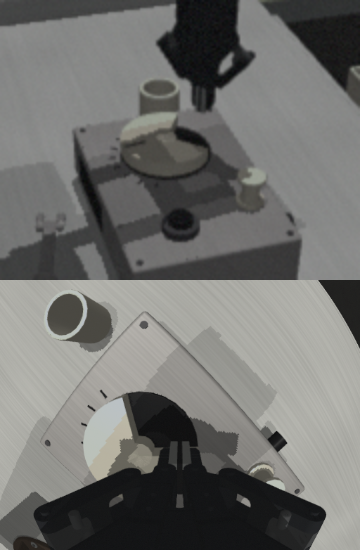

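>>> {"method": "step_arm", "body": {"targets": [{"gripper": -1, "offset": [0.6, 0, 0], "angular": [0, 0, 0]}, {"gripper": -1, "offset": [0.6, 0, 0], "angular": [0, 0, 0]}, {"gripper": -1, "offset": [0.6, 0, 0], "angular": [0, 0, 0]}, {"gripper": -1, "offset": [0.3, 0, 0], "angular": [0, 0, 0]}, {"gripper": -1, "offset": [0, 0, 0], "angular": [0, 0, 0]}]}}

```text
time_s: 7.15
position: [632.3, 84.2, 273.9]
tcp_rot: [-0.648, -0.281, 0.649, -0.281]
ft_force: [0.2, 0.6, -0.3]
opening: 0.001
```

```bash
python3 - <<'E'
from h import *
s=bot.state(); print(s['time_s'],s['position'],s['ft_force'])
shot('side','s3.png'); shot('wrist','w3.png'); shot('top','t3.png')
b=cv2.imread('pics/s3.png'); w=cv2.imread('pics/w3.png')
cv2.imwrite('pics/s3z.png',np.hstack([cv2.resize(b[150:240,220:320],(400,360),interpolation=cv2.INTER_CUBIC),cv2.resize(w[80:290,100:333],(400,360))]))
E
```

```text
7.15 [632.25454636  84.23233784 273.87719651] [ 0.22595177  0.59612521 -0.26153646]
```

View pics/s3z.png

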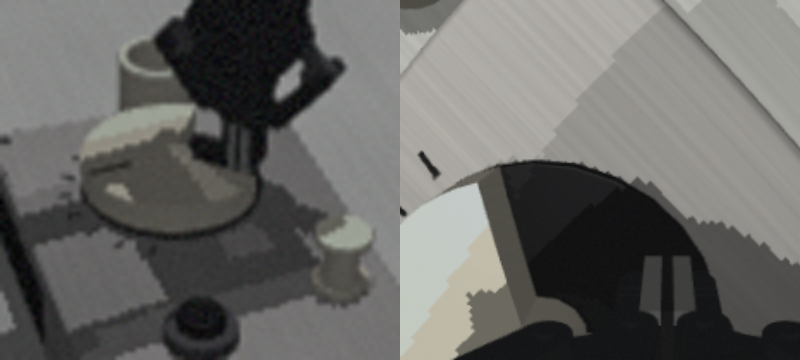

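>>> {"method": "step_arm", "body": {"targets": [{"gripper": -1, "offset": [0, 0, 0.2], "angular": [0, 0, 0]}, {"gripper": -1, "offset": [0, 0, 0.2], "angular": [0, 0, 0]}, {"gripper": -1, "offset": [0, 0, 0], "angular": [0, 0, 0]}]}}

```text
time_s: 7.68
position: [625.3, 76.6, 274.9]
tcp_rot: [-0.649, -0.281, 0.649, -0.281]
ft_force: [-0.4, -0.3, -0.1]
opening: 0.001
```

>>> {"method": "step_arm", "body": {"targets": [{"gripper": -1, "offset": [0, 0, 0.08], "angular": [0, 0, 0]}, {"gripper": -1, "offset": [0, 0, 0], "angular": [0, 0, 0]}]}}

```text
time_s: 7.92
position: [624.3, 75.5, 274.8]
tcp_rot: [0.649, 0.281, -0.649, 0.281]
ft_force: [0.3, -0.5, 0.2]
opening: -0.001
```

>>> {"method": "step_arm", "body": {"targets": [{"gripper": -1, "offset": [0, 0, 0.08], "angular": [0, 0, 0]}, {"gripper": -1, "offset": [0, 0, 0], "angular": [0, 0, 0]}]}}

```text
time_s: 8.18
position: [623.2, 74.4, 274.8]
tcp_rot: [0.649, 0.281, -0.648, 0.281]
ft_force: [2.6, 2.5, -0.3]
opening: -0.0
```

>>> {"method": "step_arm", "body": {"targets": [{"gripper": -1, "offset": [0, 0.03, 0.13], "angular": [0.157, 0, 0]}, {"gripper": -1, "offset": [0, 0.03, 0.13], "angular": [0.157, 0, 0]}, {"gripper": -1, "offset": [0, 0.03, 0.13], "angular": [0.157, 0, 0]}, {"gripper": -1, "offset": [0, 0, 0], "angular": [0, 0, 0]}]}}

```text
time_s: 8.68
position: [617.2, 65.8, 274.7]
tcp_rot: [0.677, 0.203, -0.677, 0.203]
ft_force: [0.2, 1.4, 0.1]
opening: -0.003
```

```bash
cat >> h.py <<'E'
CEN=np.array([585.5,94.7])
def rel(s):
    Rt=Ro.from_quat(s['tcp_rot']).as_matrix(); p=np.array(s['position'])[:2]-CEN
    y=Rt[:2,1];z=Rt[:2,2]
    print('t',round(s['time_s'],2),'pos',np.round(s['position'],1),'rho',round(p@y,1),'w',round(-p@z,1),'wallang',round(np.degrees(np.arctan2(y[1],y[0])),1),'F',np.round(s['ft_force'],1),'j6',round(s['joint_pos'][5],2))
def look(i):
    s=bot.state(); rel(s)
    shot('side',f's{i}.png'); shot('wrist',f'w{i}.png'); shot('top',f't{i}.png')
    b=cv2.imread(f'pics/s{i}.png'); w=cv2.imread(f'pics/w{i}.png'); t=cv2.imread(f'pics/t{i}.png')
    cv2.imwrite(f'pics/v{i}.png',np.hstack([cv2.resize(a,(266,266),interpolation=cv2.INTER_CUBIC) for a in (b[150:240,220:310],w[60:290,100:330],t[140:210,195:265])]))
    for n,z in(('top',113),('side',113)):
        for m in bot.mark_of(n,'dial_mark')[:1]:
            q=onz(n,*np.array(m['position'])*[512,384],z)[:2]; print(n,m['conf'],q,np.degrees(np.arctan2(*(q-CEN)[::-1])))
E
python3 -c "
from h import *
look(4)"
```

```text
t 8.68 pos [617.2  65.8 274.7] rho 41.5 w 10.5 wallang -56.6 F [0.2 1.4 0.1] j6 1.05
side 0.58 [525.19837376 102.50297432] 172.62694904476822
```

View pics/v4.png

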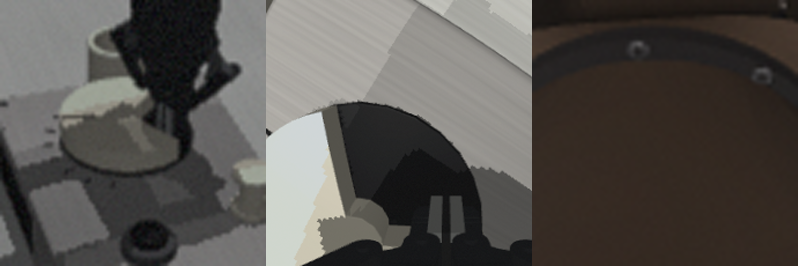

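>>> {"method": "step_arm", "body": {"targets": [{"gripper": -1, "offset": [0, 0.03, 0.13], "angular": [0.157, 0, 0]}, {"gripper": -1, "offset": [0, 0.03, 0.13], "angular": [0.157, 0, 0]}, {"gripper": -1, "offset": [0, 0.03, 0.13], "angular": [0.157, 0, 0]}, {"gripper": -1, "offset": [0, 0.03, 0.13], "angular": [0.157, 0, 0]}, {"gripper": -1, "offset": [0, 0, 0], "angular": [0, 0, 0]}]}}

```text
time_s: 9.55
position: [606.8, 57.3, 274.7]
tcp_rot: [-0.701, -0.095, 0.701, -0.095]
ft_force: [0.7, -1.3, 1.2]
opening: 0.001
```

```bash
python3 -c "
from h import *
look(5)"
```

```text
t 9.55 pos [606.8  57.3 274.7] rho 41.7 w 10.6 wallang -74.6 F [ 0.7 -1.3  1.2] j6 1.35
side 0.71 [528.32526771 124.15929249] 152.74020321120176
```

View pics/v5.png

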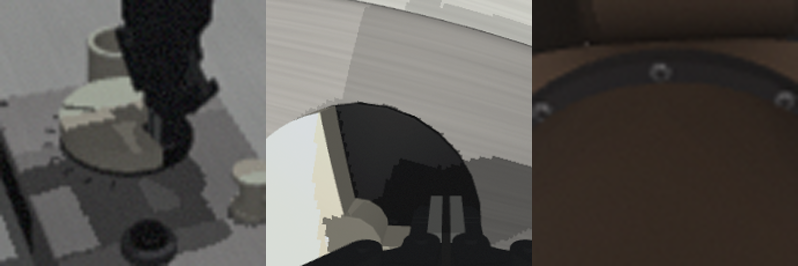

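>>> {"method": "step_arm", "body": {"targets": [{"gripper": -1, "offset": [0, 0.03, 0.13], "angular": [0.157, 0, 0]}, {"gripper": -1, "offset": [0, 0.03, 0.13], "angular": [0.157, 0, 0]}, {"gripper": -1, "offset": [0, 0.03, 0.13], "angular": [0.157, 0, 0]}, {"gripper": -1, "offset": [0, 0.03, 0.13], "angular": [0.157, 0, 0]}, {"gripper": -1, "offset": [0, 0, 0], "angular": [0, 0, 0]}]}}

```text
time_s: 10.42
position: [594.4, 52.5, 274.6]
tcp_rot: [-0.707, 0.016, 0.707, 0.016]
ft_force: [-0.2, 0.3, -0.0]
opening: 0.001
```

```bash
python3 -c "
from h import *
look(6)"
```

```text
t 10.43 pos [594.4  52.5 274.6] rho 41.8 w 10.8 wallang -92.6 F [-0.2  0.3 -0. ] j6 1.65
side 0.65 [542.12380302 121.69939923] 148.0999100312854
```

View pics/v6.png

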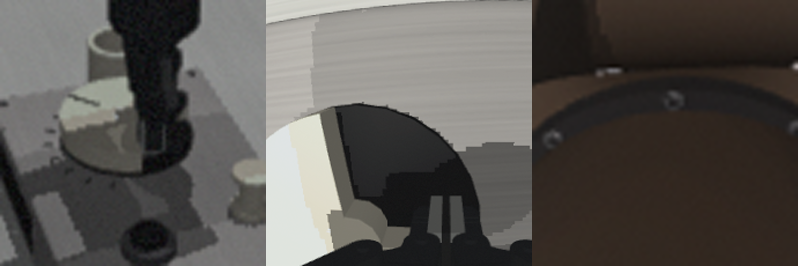

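>>> {"method": "step_arm", "body": {"targets": [{"gripper": -1, "offset": [0, 0.03, 0.13], "angular": [0.157, 0, 0]}, {"gripper": -1, "offset": [0, 0.03, 0.13], "angular": [0.157, 0, 0]}, {"gripper": -1, "offset": [0, 0.03, 0.13], "angular": [0.157, 0, 0]}, {"gripper": -1, "offset": [0, 0.03, 0.13], "angular": [0.157, 0, 0]}, {"gripper": -1, "offset": [0, 0, 0], "angular": [0, 0, 0]}]}}

```text
time_s: 11.3
position: [581.2, 51.6, 274.7]
tcp_rot: [-0.696, 0.126, 0.696, 0.126]
ft_force: [-0.9, 0.2, 0.2]
opening: 0.001
```

```bash
python3 -c "
from h import *
look(7)"
```

```text
t 11.3 pos [581.2  51.6 274.7] rho 41.8 w 11.1 wallang -110.5 F [-0.9  0.2  0.2] j6 1.97
side 0.91 [550.48233494 139.02052897] 128.31227527667352
```

View pics/v7.png

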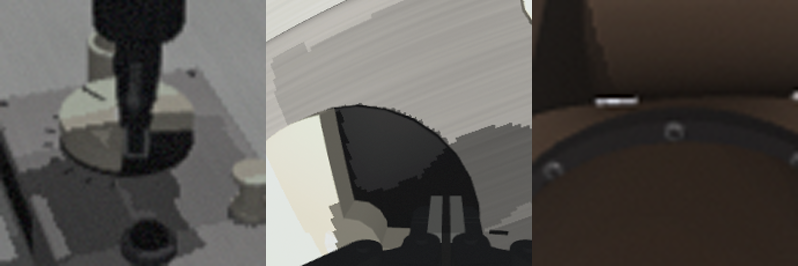

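>>> {"method": "step_arm", "body": {"targets": [{"gripper": -1, "offset": [0, 0, -0.25], "angular": [0, 0, 0]}, {"gripper": -1, "offset": [0, 0, -0.25], "angular": [0, 0, 0]}, {"gripper": -1, "offset": [-0.5, 0, 0], "angular": [0, 0, 0]}, {"gripper": -1, "offset": [-1, 0, 0], "angular": [0, 0, 0]}, {"gripper": -1, "offset": [-1, 0, 0], "angular": [0, 0, 0]}, {"gripper": -1, "offset": [-1, 0, 0], "angular": [0, 0, 0]}, {"gripper": -1, "offset": [-1, 0, 0], "angular": [0, 0, 0]}, {"gripper": -1, "offset": [-0.5, 0, -0.5], "angular": [0, 0, 0]}, {"gripper": -1, "offset": [0, 0, -1], "angular": [0, 0, 0]}, {"gripper": -1, "offset": [0, 0, -1], "angular": [0, 0, 0]}, {"gripper": -1, "offset": [0, 0, 0], "angular": [0, 0, 0]}]}}

```text
time_s: 12.92
position: [652.4, 24.7, 400.3]
tcp_rot: [0.696, -0.127, -0.695, -0.127]
ft_force: [0.4, 1.3, 0.3]
opening: 0.007
```

```bash
cat >> h.py <<'E'
def rectify(f,s,xs,ys,z,out):
    im=cv2.imread(f); k=cal('wrist'); fl=192/np.tan(np.radians(k['vertical_fov']/2)); M=np.array(k['mount']);Rt=Ro.from_quat(s['tcp_rot']).as_matrix()
    X=np.stack([*np.meshgrid(xs,ys,indexing='ij'),np.full((len(xs),len(ys)),float(z))],-1)
    C=((X-s['position'])@Rt-M[:3,3])@M[:3,:3]; h=np.hypot(C[...,0],C[...,1]);a=np.arctan2(h,C[...,2])*fl/h
    cv2.imwrite(out,cv2.remap(im,(C[...,0]*a+k['cx']).astype(np.float32),(C[...,1]*a+k['cy']).astype(np.float32),cv2.INTER_CUBIC))
E
python3 - <<'E'
from h import *
s=bot.state(); rel(s); shot('wrist','w8.png')
xs=np.arange(680,480,-.4); ys=np.arange(170,-110,-.4)
rectify('pics/w8.png',s,xs,ys,113,'pics/r8.png'); rectify('pics/w8.png',s,xs,ys,107,'pics/r8b.png')
for t,z in dict(dial_top=113,dial_mark=113,confirm_top=107).items():
    for m in bot.mark_of('wrist',t)[:1]:
        c,r=np.array(m['position'])*[512,384]; print(t,round(m['conf'],2),round(c),round(r),wonz(c,r,z,s).round(1))
E
```

```text
t 12.93 pos [652.4  24.7 400.3] rho 41.9 w 87.3 wallang -110.6 F [0.4 1.3 0.3] j6 1.92
confirm_top 0.64 363 244 [558.7 -58.8 107. ]
```

View pics/r8.png

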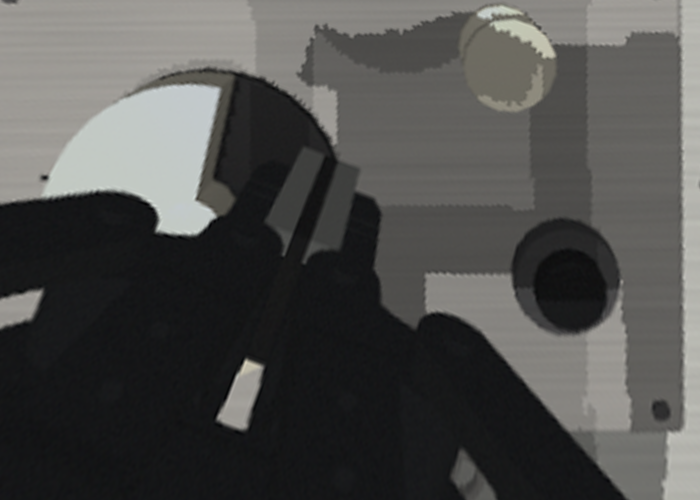

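View pics/r8b.png

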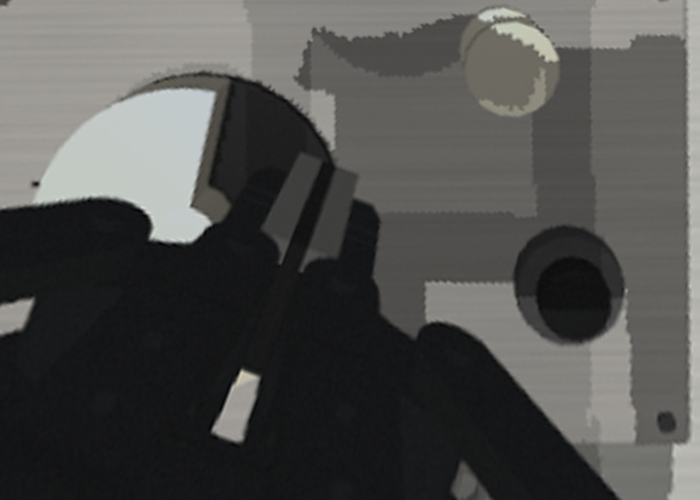

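>>> {"method": "step_arm", "body": {"targets": [{"gripper": -1, "offset": [0, 0.89, 0.45], "angular": [0, 0, 0]}, {"gripper": -1, "offset": [0, 0.89, 0.45], "angular": [0, 0, 0]}, {"gripper": -1, "offset": [0, 0.89, 0.45], "angular": [0, 0, 0]}, {"gripper": -1, "offset": [0, 0.89, 0.45], "angular": [0, 0, 0]}, {"gripper": -1, "offset": [0, 0.91, 0.47], "angular": [0, 0, 0]}, {"gripper": -1, "offset": [1, 0, 0], "angular": [0, 0, 0]}, {"gripper": -1, "offset": [1, 0, 0], "angular": [0, 0, 0]}, {"gripper": -1, "offset": [1, 0, 0], "angular": [0, 0, 0]}, {"gripper": -1, "offset": [1, 0, 0], "angular": [0, 0, 0]}, {"gripper": -1, "offset": [0, 0, 0], "angular": [0, 0, 0]}]}}

```text
time_s: 14.38
position: [558.0, -59.0, 298.6]
tcp_rot: [-0.695, 0.126, 0.697, 0.126]
ft_force: [-0.1, 0.1, -0.0]
opening: 0.002
```

```bash
python3 - <<'E'
from h import *
s=bot.state(); rel(s); shot('side','s9.png'); shot('top','t9.png')
for n in('side','top'):
    for m in bot.mark_of(n,'dial_mark')[:1]:
        q=onz(n,*np.array(m['position'])*[512,384],113)[:2]; print(n,m['conf'],q,np.degrees(np.arctan2(*(q-CEN)[::-1])))
b=cv2.imread('pics/s9.png');t=cv2.imread('pics/t9.png')
cv2.imwrite('pics/v9.png',np.hstack([cv2.resize(b[150:250,220:320],(400,400),interpolation=cv2.INTER_CUBIC),cv2.resize(t[130:220,200:290],(400,400),interpolation=cv2.INTER_CUBIC)]))
E
```

```text
t 14.38 pos [558.  -59.  298.6] rho 153.6 w 28.3 wallang -110.6 F [-0.1  0.1 -0. ] j6 1.77
side 0.66 [554.3723565  145.96978047] 121.26337445923525
top 0.71 [561.29333378 143.4686322 ] 116.39783857450327
```

View pics/v9.png

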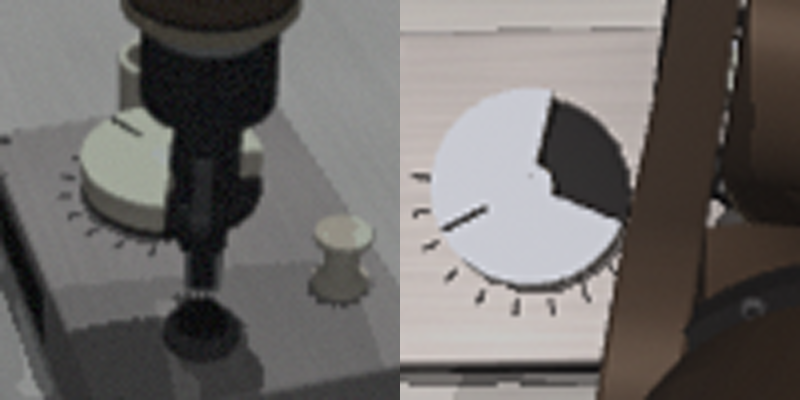

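>>> {"method": "step_arm", "body": {"targets": [{"gripper": -1, "offset": [0.6, 0, 0], "angular": [0, 0, 0]}, {"gripper": -1, "offset": [0.1, 0, 0], "angular": [0, 0, 0]}, {"gripper": -1, "offset": [0, 0, 0], "angular": [0, 0, 0]}]}}

```text
time_s: 14.95
position: [558.9, -59.4, 281.8]
tcp_rot: [-0.695, 0.127, 0.696, 0.126]
ft_force: [-0.1, -0.3, 1.0]
opening: -0.002
```

>>> {"method": "step_arm", "body": {"targets": [{"gripper": -1, "offset": [0.1, 0, 0], "angular": [0, 0, 0]}, {"gripper": -1, "offset": [0.08, 0, 0], "angular": [0, 0, 0]}, {"gripper": -1, "offset": [0, 0, 0], "angular": [0, 0, 0]}]}}

```text
time_s: 15.32
position: [559.2, -59.4, 277.8]
tcp_rot: [0.696, -0.126, -0.696, -0.126]
ft_force: [0.6, 0.3, 2.6]
opening: -0.002
```

>>> {"method": "step_arm", "body": {"targets": [{"gripper": -1, "offset": [0.08, 0, 0], "angular": [0, 0, 0]}, {"gripper": -1, "offset": [0, 0, 0], "angular": [0, 0, 0]}]}}

```text
time_s: 15.58
position: [559.2, -59.4, 275.7]
tcp_rot: [0.696, -0.126, -0.696, -0.126]
ft_force: [0.9, -0.0, 3.7]
opening: -0.0
```

>>> {"method": "step_arm", "body": {"targets": [{"gripper": -1, "offset": [0.08, 0, 0], "angular": [0, 0, 0]}, {"gripper": -1, "offset": [0, 0, 0], "angular": [0, 0, 0]}]}}

```text
time_s: 15.82
position: [559.2, -59.4, 274.3]
tcp_rot: [0.696, -0.126, -0.695, -0.126]
ft_force: [-1.1, -0.2, 14.6]
opening: -0.002
```

>>> {"method": "step_arm", "body": {"targets": [{"gripper": -1, "offset": [0.05, 0, 0], "angular": [0, 0, 0]}, {"gripper": -1, "offset": [0, 0, 0], "angular": [0, 0, 0]}]}}

```text
time_s: 16.08
position: [559.2, -59.4, 273.9]
tcp_rot: [0.696, -0.126, -0.695, -0.126]
ft_force: [-7.8, 1.9, 32.3]
opening: 0.001
```

Bottomed out (force jumped from 4 to 32 N at 274 mm, the expected full-down height). Lifting off.

>>> {"method": "step_arm", "body": {"targets": [{"gripper": -1, "offset": [-0.3, 0, 0], "angular": [0, 0, 0]}, {"gripper": -1, "offset": [-0.8, 0, 0], "angular": [0, 0, 0]}, {"gripper": -1, "offset": [-1, 0, 0], "angular": [0, 0, 0]}, {"gripper": -1, "offset": [-1, 0, 0], "angular": [0, 0, 0]}, {"gripper": -1, "offset": [-1, 0, 0], "angular": [0, 0, 0]}, {"gripper": -1, "offset": [-1, 0, 0], "angular": [0, 0, 0]}, {"gripper": -1, "offset": [0, 0, 0], "angular": [0, 0, 0]}, {"gripper": -1, "offset": [0, 0, 0], "angular": [0, 0, 0]}]}}

```text
time_s: 17.08
position: [558.7, -59.3, 399.2]
tcp_rot: [-0.695, 0.126, 0.696, 0.126]
ft_force: [-0.3, 0.4, 0.4]
opening: -0.003
```

```bash
python3 - <<'E'
from h import *
s=bot.state(); rel(s); p,d=shot('side','s10.png'); shot('top','t10.png')
for n in('side','top'):
    for t,z in(('dial_mark',113),('roller',85)):
      for m in bot.mark_of(n,t)[:1]:
        q=onz(n,*np.array(m['position'])*[512,384],z)[:2]; print(n,t,m['conf'],q,np.degrees(np.arctan2(*(q-CEN)[::-1])))
c,r=pix('side',[559,-60,107]); print('button',c,r,proj('side',c,r,d[int(r),int(c)]))
b=cv2.imread('pics/s10.png');t=cv2.imread('pics/t10.png')
cv2.imwrite('pics/v10.png',np.hstack([cv2.resize(b[120:290,170:340],(400,400),interpolation=cv2.INTER_CUBIC),cv2.resize(t[110:270,150:310],(400,400),interpolation=cv2.INTER_CUBIC)]))
E
```

```text
t 17.07 pos [558.7 -59.3 399.2] rho 153.6 w 29.2 wallang -110.6 F [-0.3  0.4  0.4] j6 1.77
side dial_mark 0.92 [550.526014   145.49990355] 124.54607403821308
side roller 0.8 [651.19048337 -34.57636832] -63.063058506113855
top dial_mark 0.91 [558.79521294 139.33677291] 120.89076524976007
button 271.3250800279816 227.2376726992918 [559.11695322 -59.65495624 106.70696134]
```

View pics/v10.png

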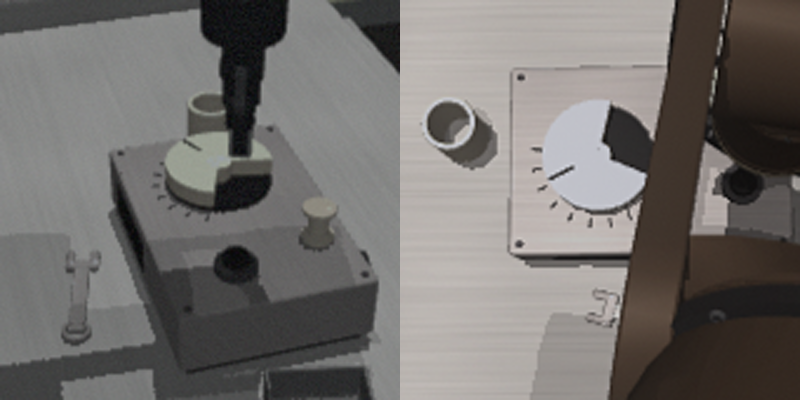

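```bash
python3 -c "
from plant import bot
print(bot.close_job())"
```

```text
the job is handed in; nothing more can be done
None
```

I pushed the dial clockwise by four clicks, one at a time, then pressed the black button fully down and released it. I handed the job in at about 17 s; the hand-in reports no verdict.

- **Dial:** The shut fingertips went into the cut-out and pushed its wall. The pointer went from the fourth tick to the eighth. The cut-out's other wall moved from about 57° to about -17°, which is 74° against the expected 72°.
- **Button:** The force rose from about 4 N to 32 N as the fingertip reached the expected fully-down height. After I lifted off, depth put the button's top at 106.7 mm, against 107 mm when up.
- **Loose things:** The roller measured within a few mm of its starting position. The core and wrench look undisturbed in the last pictures. I did not measure the bin again; only part of it shows in the last picture.
- **Disagreements:** The network's estimates of the pointer mark were off by several degrees. After the third click the side camera showed only about 5° of movement instead of 18°. I went by the wrist view there, and the later views confirmed four clicks.

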